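Isolate the power unit and hold its access panel shut

TASK

Make the red power unit safe and close it: first pull the orange service plug straight up out of its sprung socket and put it down, not drop it from a height, in the low open aluminium tray, and let go of it. Then turn the yellow quarter-turn fastener on the grey access panel until its wing and slot line up with the two white marks, and only then press the sprung panel down fully flush against its frame; finish while holding it pressed there (do not let go, it springs open). Leave the spray can and the mug where they are.

Things in the scene. Friction and masses are not known exactly. Their poses are not given: they have to be found in the camera images.
- unit: Red power unit fixed to the bench, 220 (x) x 340 (y) mm, deck 85 mm up; origin: centre of its underside. Grey panel on its -y half. Socket at (0, 120) mm: black block 50 x 50 mm, top at 115 mm; steel detent pins stick out of the block's two y sides by up to 12 mm.
- plug: Orange plug, no cable, 63 mm long, 60 g. Origin: centre of its foot (87 mm above the bench when seated), z to the head. Black shank 20 (x) x 14 (y), z 0-28 mm, in the socket; flange 34 x 28, z 28-33; orange grip 26 (x) x 16 (y), z 33-63: grip across y from above. Axes as the unit's while seated. Sprung pins hold it: 10-20 N straight up over the first 7 mm, then light; clear after 31 mm.
- tray: Low open aluminium tray, fixed, 150 (x) x 120 (y) x 25 mm high, wall and floor 4 mm; origin at the centre of its underside. It may stand on either side of the unit; the black bin stands on the other.
- bin: Black bin with yellow rim, fixed, 150 x 120 x 72 mm high, bolts inside; origin at the centre of its underside. Not to be used.
- panel: Grey access panel 164 x 164 x 6 mm. Origin on the hinge line along its far (+x) edge, at (85, -70) mm in the unit's frame, 104.5 mm above the bench. It reaches from x -4 to -168 mm, y -82 to 82, top face at z +3 mm. White marks 26 x 6 mm lie along its y, on both sides of the fastener.
- panel_hinge (a joint): Panel opening about the unit's y: 0 = flush on its frame, 0.12 rad = ajar, where it starts and springs hold it (free edge, near the robot, 20 mm up). About 3 N on the fastener start it down, 8 N there hold it flush; let go, it springs open. If the fastener is more than about 0.15 rad out of line, its tab lands on the frame and the panel stops at about 0.08 rad.
- fastener (a joint): Angle of the quarter-turn fastener: 0 = wing, slot and hidden tab in line with the white marks (along the panel's y); positive = counter-clockwise from above. Starts at 0.75 to 1.4 rad, so turn it clockwise. It stays where it is left (friction 0.06 N m) and can overshoot to -0.5.
- fastener_grip (a point): Middle of the fastener's yellow wing, on its axis, 16 mm above the panel's top face, 115 mm from the hinge. The wing is 40 mm long along this point's y, 10 mm thick along its x (grip across x), from 4 to 28 mm above the panel's top face; below it a disc 30 mm across, 4 mm high.
- panel_press (a point): A free spot on the panel's top face near its free edge, 140 mm from the hinge and 55 mm in +y from the panel's middle: a good place to press (about 7 N hold the panel flush here). The panel may just as well be pressed elsewhere or through its fastener.
- spray_can: Bystander: blue and silver spray can, 60 mm across, 170 mm tall, upright; origin at the underside's centre.
- mug: Bystander: white mug 76 mm across, 90 mm tall; origin at the underside's centre.
There are look-alikes about, which are no part of the job. Of the things that look like the plug, the smallest one is meant.

How it is judged (in metres and radians):
On the way, in this order (a step that is already met when the one before it is completed fails the run):
1. the plug is pulled clear of its socket, the panel not yet pressed shut (z of plug in the frame of unit above 0.118 m and value of joint panel_hinge above 0.05 rad), for 0.1 s.
2. the plug lies in the tray, let go of (x of plug in the frame of tray between -0.075 and 0.075 m and y of plug in the frame of tray between -0.06 and 0.06 m and z of plug in the frame of tray below 0.045 m and linear speed of plug below 0.03 m/s and contact force between the fingers and plug below 0.1 N), for 0.2 s.
3. the fastener is in line with the marks while the panel is still ajar (value of joint fastener between -0.17 and 0.17 rad and value of joint panel_hinge above 0.05 rad), for 0.1 s.
4. the panel is pressed flush by the robot (value of joint panel_hinge below 0.014 rad and contact force between any of the fingers, the arm and panel above 3 N), for 0.2 s.
At the end, for the whole second after the job is handed in: The plug lies at rest in the tray, the fastener is within 0.17 rad of its marks, and the panel is within 0.014 rad (2 mm at its free edge) of flush, the robot pressing on it or its fastener with more than 3 N through the last second (all of step 4 and x of plug in the frame of tray between -0.075 and 0.075 m and y of plug in the frame of tray between -0.06 and 0.06 m and z of plug in the frame of tray below 0.045 m and linear speed of plug below 0.03 m/s and value of joint fastener between -0.17 and 0.17 rad and contact force between plug and panel below 0.1 N); the arm keeps its last pose, push and grip.
It fails at once if a bystander is moved by more than 30 mm (distance of any of spray_can, mug from where it was at the start of the episode above 0.03 m).
It fails at once if the plug is dropped or thrown (falls faster than 1.2 m/s with no finger on it) (linear speed of plug above 1.2 m/s and contact force between the fingers and plug below 0.1 N).
It also fails if it takes over 69 s, if anything falls off the work surface, if the arm or the gripper's body presses on something with over 40 N, if the wrist force passes 120 N, or if a joint passes its speed limit or range.

ROBOT

A 6-joint arm with a two-finger parallel gripper is mounted at the origin on the work surface. World frame = base frame: x ahead of the robot, y to its left, z up, the work surface at z = 0. Lengths are in mm, angles in rad, forces in N, time in s.
With the tool pointing down it reaches from about 275 to 750 mm from the base axis. Payload 10.2 kg.
Tool frame: the origin (TCP) lies at the very end of the fingers, on their centre line; the grasp point (between the pads) lies 19 mm behind it (ctrl.grip_depth is the distance from the TCP to the grasp point, in mm); z points along the fingers, x is the direction in which the jaws open and shut, and the axes are right-handed (so a half turn about z gives the same grasp; the last joint's range is limited). The gripper opens to 85 mm and grips with 20 to 120 N. Pads are 22 mm wide; open, the fingers measure 114 mm over their backs; the gripper's body (76 mm by 85 mm) begins 54 mm behind the grasp point. The pads swing forward as they close: fully open they stand 13 mm farther back than shut.
Start: joints at [-1.455, 0.313, 1.498, -0, 1.331, -0.223], TCP at [174.474, -495.167, 231.294] pointing down, gripper open.
Joint ranges: [-2.94, 2.94], [-0.97, 2.17], [0.19, 2.56], [-1.23, 4.37], [0.02, 3.11], [-2.88, 2.88]. Speed limits (rad/s): [2.39, 2.39, 3.01, 3.14, 3.14, 3.14].

INTERFACE

Orientations are given as a unit quaternion [w, x, y, z].
In Python, from rig import ctrl gives the robot as it stands.
- The arm moves only by the tool play_rows, never from a script. Its argument "motion" is a list of rows, each a list of 2 entries, a list of its own where there are three numbers: the shift along the tool's x, y, z in mm, then the turn, a rotation vector about the tool's x, y, z in degrees. A call has 1 to 20 rows; each row shifts and turns the commanded pose from where the row before left it, along the tool's axes as they then stand; what a row does not reach is not made up. A row lasts 1/12 s, in which the tool goes at most 41.7 mm and 7.16 degrees, less where a joint would pass 70% of its speed; a pose out of reach is approached as far as the arm can. A call with a gripper value outside its range is refused whole. "fingers" is the finger opening in mm, from 0 to 85.4, set as the call begins (left out, the last holds). The fingers move at their own pace and stop on an object; "squeeze" is the grip in N (left out, the last holds). Time passes only in rows, so rows that do not move let the fingers close. It gives the time, the measured TCP pose, the force and the opening at its end, in the units of the state.
- ctrl.sense(): the state, without advancing time (a new reading comes with each control period).
- ctrl.capture(name): name is "side" or "top"; returns the picture (400x640x3 uint8, red, green, blue); there is no depth.
- ctrl.get_calibration(name): a dict with "K" (3x3 intrinsics, pixels), "k1" (the pictures are not rectified: a ray, as slopes to the right and down, at radius r is drawn at 1 + k1 r^2 times it, then the intrinsics apply), "R" (3x3) and "t" (3): a world point X has camera coordinates R X + t. Camera axes: x right, y down, z forward; pixel columns grow to the right and rows downward; lengths in mm; the calibration is good to about 2 mm. A picture is of the moment at which its call begins. get_calibration takes no time and is no camera call.
- ctrl.finish_job(): hands the job in, once; it reports no verdict.
Trained networks look in the newest picture that a camera, given by its name, has taken for a name from the list of things; names that differ only in an ending like _2 or _b are one class to them, and where a whole thing is asked for, a point or a joint stands for the part that bears it (a point fixed in the world has none). Each returns a list of dicts, best first, with "p" (0 to 1); they miss things now and then, are a little off and sometimes report something else, mostly with a low value. They report only what shows in the picture. A call takes as long as a camera call. They do not tell look-alikes from the thing itself.
- ctrl.spot_in(camera, name): "position" ([column, row] as shares, 0 to 1, of the picture: columns of its width, rows of its height, amid what is visible of it).
The state is a dict: "time_s": time; "joints": joint angles; "dq": joint speeds; "tau": joint torques, N m; "eef_pos": TCP position; "ee_rot": TCP orientation; "force": force on the tool from outside, world axes, zero at the start; "wrist_torque": the same for the moment, N m; "grip_width": opening from 0.0 (shut) to 1.0 (fully open).
Only numpy, scipy, OpenCV 4.12 (cv2) and the standard library are available. Lean on these libraries where they do the work, as an engineer would, in place of code of your own. Each camera call takes 0.05 s, during which the arm holds its last target. There are 200 camera calls.

## Working session

There is one attempt and no reset: what is moved stays moved. The work goes in short steps, Python scripts to look and compute and a tool call to move; the robot and the scene stay as the last step left them, time stands still between calls to the robot, and variables do not carry over. Pictures are saved under pics/ and viewed, about 8 in all and at most 12, crops included, and the job is handed in when it is done.

Besides the shell and the picture viewer there is one more tool, called as a command line: name --argument value ..., lists and objects as JSON in quotes. play_rows: Moves the arm, as the interface text tells. Its arguments: {"type":"object","properties":{"motion":{"type":"array"},"fingers":{"type":"number"},"squeeze":{"type":"number"}},"required":["motion"]}

```bash
mkdir -p pics; cat > h.py <<'E'
import numpy as np, cv2
from rig import ctrl
def ray(c,u,v):
    k=ctrl.get_calibration(c);K=np.array(k['K']);R=np.array(k['R']);t=np.array(k['t'])
    d=np.linalg.inv(K)@[u,v,1.];x=d[:2].copy()
    for _ in range(30): x=d[:2]/(1+k['k1']*(x@x))
    return -R.T@t, R.T@np.array([x[0],x[1],1])
def onz(c,u,v,z):
    o,d=ray(c,u,v);return o+d*(z-o[2])/d[2]
def proj(c,X):
    k=ctrl.get_calibration(c);X=np.array(k['R'])@np.array(X,float)+np.array(k['t']);s=X[:2]/X[2]
    s=s*(1+k['k1']*(s@s));return (np.array(k['K'])@[s[0],s[1],1])[:2]
def tri(c1,p1,c2,p2):
    o1,d1=ray(c1,*p1);o2,d2=ray(c2,*p2);A=np.c_[d1,-d2];s=np.linalg.lstsq(A,o2-o1,rcond=None)[0]
    a=o1+d1*s[0];b=o2+d2*s[1];return (a+b)/2,np.linalg.norm(a-b)
def snap(c,n):
    im=ctrl.capture(c);cv2.imwrite(f'pics/{n}.png',im[:,:,::-1]);return im
E
python3 - <<'E'
from h import *
for c in('side','top'):
    snap(c,c+'0');k=ctrl.get_calibration(c);print(c,-np.array(k['R']).T@k['t'],np.array(k['R'])[2],k['K'][0][0],k['k1'])
    for n in('unit','plug','tray','bin','fastener','panel_press','spray_can','mug'):
        print(n,[(round(d['position'][0]*640),round(d['position'][1]*400),round(d['p'],2)) for d in ctrl.spot_in(c,n)])
print(ctrl.sense())
E
```

```text
side [ 19.79765767 812.80152026 942.16837582] [ 0.40009078 -0.62396787 -0.6712611 ] 510.1494064368876 -0.03420150425302767
unit [(311, 212, 0.76)]
plug [(323, 306, 0.91), (260, 275, 0.78), (285, 216, 0.67)]
tray [(398, 152, 0.58)]
bin [(223, 319, 0.84)]
fastener [(330, 173, 0.49)]
panel_press [(320, 172, 0.81)]
spray_can [(186, 259, 0.56), (284, 216, 0.38)]
mug [(352, 127, 0.81)]
top [ 386.35235993  -15.32321588 1180.11404147] [ 0.14972875  0.0103556  -0.98867288] 448.9840024464611 -0.07859075223491485
unit [(308, 202, 0.95), (453, 238, 0.35)]
plug [(208, 215, 0.65), (211, 274, 0.57), (254, 200, 0.46)]
tray [(455, 237, 0.71)]
bin [(159, 210, 0.86)]
fastener [(336, 205, 0.49)]
panel_press [(330, 193, 0.95)]
spray_can [(172, 157, 0.78)]
mug [(451, 171, 0.88), (332, 195, 0.47)]
{'time_s': 0.9, 'joints': array([-1.45540683e+00,  3.12896115e-01,  1.49773152e+00,  6.74771609e-06,
        1.33102924e+00, -2.23371175e-01]), 'dq': array([-1.58037392e-03, -3.50136281e-04, -8.03506763e-05,  7.74528691e-04,
       -1.95212080e-03, -1.16824195e-03]), 'tau': array([-6.50056973e-04, -4.12158680e+01, -2.59896272e+01, -1.46688817e-04,
        5.90436757e-04, -5.84825585e-06]), 'eef_pos': array([ 174.47006103, -495.14791665,  231.28428553]), 'ee_rot': array([-2.60890285e-05,  8.16185317e-01, -5.77790211e-01, -1.90101282e-05]), 'force': array([-0.46784504, -0.58340639, -0.20044467]), 'wrist_torque': array([ 0.02829927,  0.0399667 , -0.00765937]), 'grip_width': 0.9988569997106422}
```

```bash
python3 - <<'E'
import cv2
a=cv2.imread('pics/top0.png')[120:320,110:520];b=cv2.imread('pics/side0.png')[90:350,150:460]
cv2.imwrite('pics/v1.png',cv2.resize(a,(800,390),interpolation=3));cv2.imwrite('pics/v2.png',cv2.resize(b,(713,598),interpolation=3))
E
```

```text
(no output)
```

View pics/v1.png

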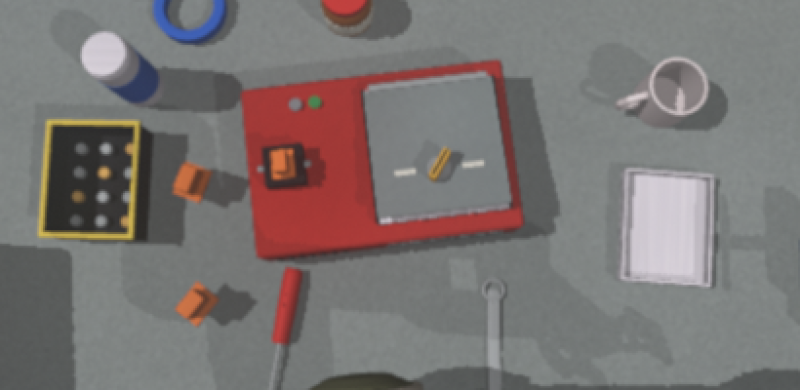

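View pics/v2.png

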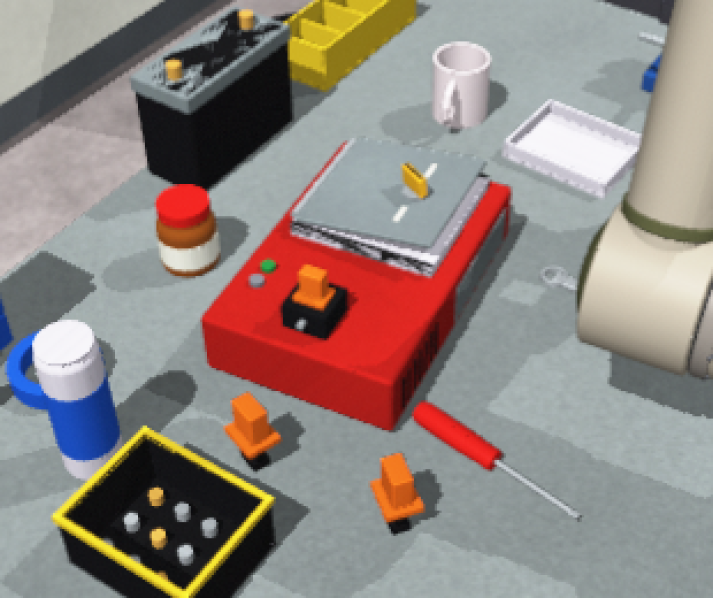

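```bash
cat > fit.py <<'E'
from h import *
from scipy.optimize import minimize
S=6
ims={c:cv2.cvtColor(cv2.imread(f'pics/{c}0.png'),cv2.COLOR_BGR2HSV) for c in('top','side')}
M={}
for c,p in(('top',(280,240)),('side',(270,240))):
    h=ims[c];m=(((h[...,0]<6)|(h[...,0]>172))&(h[...,1]>150)&(h[...,2]>40)).astype('u1')
    m=cv2.morphologyEx(m,cv2.MORPH_OPEN,np.ones((3,3)))
    n,l,st,_=cv2.connectedComponentsWithStats(m);i=1+np.argmax(st[1:,4]);pts=np.argwhere(l==i)[:,::-1]
    H=cv2.convexHull(pts.astype('f4'));print(c,st[i]);z=np.zeros((400*S,640*S),'u1')
    cv2.fillConvexPoly(z,((H+.5)*S).astype(int),1);M[c]=cv2.dilate(z,np.ones((S,S)))
def cor(p):
    x,y,a=p;c,s=np.cos(a),np.sin(a)
    return [(x+c*u-s*v,y+s*u+c*v,w) for u in(-110,110) for v in(-170,170) for w in(0,85)]
def cost(p):
    e=0
    for c in M:
        q=np.array([proj(c,X) for X in cor(p)])+.5;z=np.zeros_like(M[c])
        cv2.fillConvexPoly(z,cv2.convexHull((q*S).astype('i4')),1)
        e+=1-(z&M[c]).sum()/(z|M[c]).sum()
    return e
o=onz('top',308,202,85);print(o)
r=min((minimize(cost,[o[0],o[1],a],method='Nelder-Mead',options=dict(initial_simplex=np.array([o[0],o[1],a])+np.array([[0,0,0],[15,0,0],[0,15,0],[0,0,.1]]))) for a in(-.1,.1)),key=lambda r:r.fun)
print(r.x,r.fun);x,y,a=r.x
def U(u,v,w): return np.array([x+np.cos(a)*u-np.sin(a)*v,y+np.sin(a)*u+np.cos(a)*v,w])
th=.12
pts=dict(plugtop=U(0,120,150),hinge=U(85,-70,104.5),fg=U(85-115*np.cos(th)-19*0+19*np.sin(th)*-0+19*np.sin(th),-70,104.5+115*np.sin(th)+19*np.cos(th)))
for n,P in pts.items(): print(n,P.round(1),proj('top',P).round(1),proj('side',P).round(1))
print('tray',onz('top',455,237,5),onz('side',398,152,5))
for c in ims:
    h=ims[c];m=(h[...,0]>17)&(h[...,0]<32)&(h[...,1]>120)
    f=proj(c,pts['fg']);yy,xx=np.nonzero(m);k=np.hypot(xx-f[0],yy-f[1])<22
    P=np.c_[xx,yy][k].astype(float);w,v=np.linalg.eigh(np.cov(P.T));print(c,len(P),P.mean(0),v[:,1],w)
    h0=pts['fg'];
    best=min(np.arange(.5,1.6,.02),key=lambda g:abs(np.cross(v[:,1],(lambda d:d/np.linalg.norm(d))(proj(c,h0+20*np.array([-np.sin(a+g),np.cos(a+g),0]))-proj(c,h0)))));print('fast angle',best)
B=cv2.imread('pics/top0.png');A=cv2.imread('pics/side0.png')
for im,c in((B,'top'),(A,'side')): 
    big=cv2.resize(im,None,fx=6,fy=6,interpolation=2)
    for X in list(pts.values())+cor(r.x): cv2.circle(big,tuple(((proj(c,X)+.5)*6).astype(int)),4,(255,255,0),-1)
    u,v=((231,155) if c=='top' else (235,140));cv2.imwrite(f'pics/c_{c}.png',big[v*6:v*6+600,u*6:u*6+800])
a_,b_=[cv2.resize(cv2.imread(f'pics/c_{c}.png'),(400,300)) for c in('top','side')]
E
python3 fit.py
```

```text
top [   0  237   77  131 7554]
side [ 238  170  134  107 6008]
[562.09474019  12.57377728  85.        ]Traceback (most recent call last):
  File "fit.py", line 23, in <module>
    r=min((minimize(cost,[o[0],o[1],a],method='Nelder-Mead',options=dict(initial_simplex=np.array([o[0],o[1],a])+np.array([[0,0,0],[15,0,0],[0,15,0],[0,0,.1]]))) for a in(-.1,.1)),key=lambda r:r.fun)
  File "fit.py", line 23, in <genexpr>
    r=min((minimize(cost,[o[0],o[1],a],method='Nelder-Mead',options=dict(initial_simplex=np.array([o[0],o[1],a])+np.array([[0,0,0],[15,0,0],[0,15,0],[0,0,.1]]))) for a in(-.1,.1)),key=lambda r:r.fun)
           ~~~~~~~~^^^^^^^^^^^^^^^^^^^^^^^^^^^^^^^^^^^^^^^^^^^^^^^^^^^^^^^^^^^^^^^^^^^^^^^^^^^^^^^^^^^^^^^^^^^^^^^^^^^^^^^^^^^^^^^^^^^^^^^^^^^^^^^^^^^^^^^^^^^^^^
    res = _minimize_neldermead(fun, x0, args, callback, bounds=bounds,
                               **options)
    fsim[j] = func(sim[j])
              ~~~~^^^^^^^^
    fx = function(np.copy(x), *(wrapper_args + args))
  File "fit.py", line 18, in cost
    q=np.array([proj(c,X) for X in cor(p)])+.5;z=np.zeros_like(M[c])
                ~~~~^^^^^
  File "h.py", line 11, in proj
    k=ctrl.get_calibration(c);X=np.array(k['R'])@np.array(X,float)+np.array(k['t']);s=X[:2]/X[2]
ValueError: time passes only in moves, steps and waits
```

```bash
sed -i 's/^from rig import ctrl/from rig import ctrl\nCAL={c:ctrl.get_calibration(c) for c in ("top","side")}/; s/k=ctrl.get_calibration(c)/k=CAL[c]/' h.py
sed -i 's/i=1+np.argmax(st\[1:,4\])/i=1+np.argmax([st[j,4]*(abs(st[j,0]+st[j,2]\/2-310)<60) for j in range(1,n)])/' fit.py
python3 fit.py 2>&1 | grep -v Warn
```

```text
best=min(np.arange(.5,1.6,.02),key=lambda g:abs(np.cross(v[:,1],(lambda d:d/np.linalg.norm(d))(proj(c,h0+20*np.array([-np.sin(a+g),np.cos(a+g),0]))-proj(c,h0)))));print('fast angle',best)
top [ 235  159  142   93 5213]
side [ 238  170  134  107 6008]
[562.09474019  12.57377728  85.        ]
[5.69883738e+02 1.93513376e+01 1.55981584e-01] 0.4289920180897613
plugtop [551.2 137.9 150. ] [253.5 200.8] [285.7 206.3]
hinge [664.7 -36.6 104.5] [329.  160.1] [290.5 165.5]
fg [554.2 -54.  137.1] [335.7 202.5] [329.4 166.7]
tray [ 491.6210929 -375.3715771    5.       ] [ 504.9044672  -373.14307728    5.        ]
top 68 [334.94117647 203.82352941] [-0.49112682  0.87108808] [ 1.4038913  22.91919913]
fast angle 0.9200000000000004
side 101 [330.05940594 168.13861386] [0.56122621 0.82766246] [ 3.78301081 17.41401889]
fast angle 0.8000000000000003
```

View pics/c_top.png

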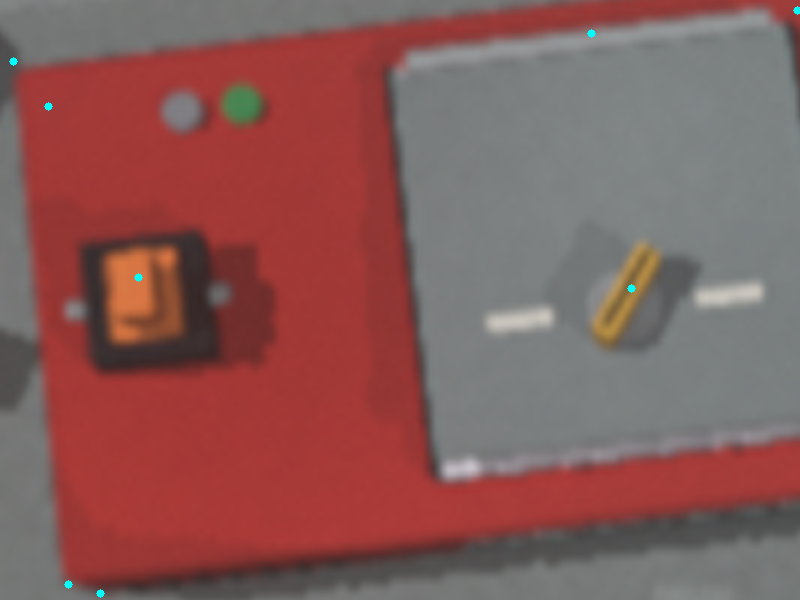

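View pics/c_side.png

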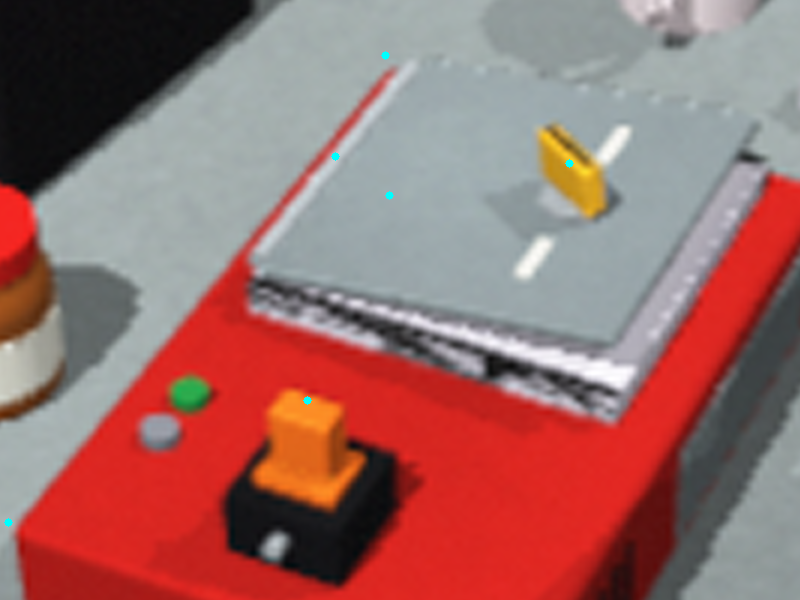

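```bash
cat > fit2.py <<'E'
from h import *
from scipy.optimize import least_squares
T=lambda u,v:(231+u/6-.5,155+v/6-.5); D=lambda u,v:(235+u/6-.5,140+v/6-.5)
th=.12
pan=lambda x,y,z:(85+x*np.cos(th)+z*np.sin(th),-70+y,104.5-x*np.sin(th)+z*np.cos(th))
O=[('top',T(18,68),(110,170,85)),('top',T(68,578),(-110,170,85)),('top',T(80,240),(25,145,115)),('top',T(205,232),(25,95,115)),('top',T(220,358),(-25,95,115)),
('top',(366.3,151.3),(110,-170,85)),
('side',D(20,527),(110,170,85)),('side',D(232,490),(25,145,115)),('side',D(345,532),(-25,145,115)),('side',D(397,455),(-25,95,115)),
('side',D(268,418),(13,128,150)),('side',D(330,432),(-13,128,150)),('side',D(345,405),(-13,112,150)),('side',D(283,390),(13,112,150)),
('side',D(607,352),pan(-168,82,3))]
def U(p,q): c,s=np.cos(p[2]),np.sin(p[2]);return np.array([p[0]+c*q[0]-s*q[1],p[1]+s*q[0]+c*q[1],q[2]])
f=lambda p:np.concatenate([proj(c,U(p,q))-u for c,u,q in O])
r=least_squares(f,[565,15,.12],loss='soft_l1');p=r.x
if __name__=='__main__':
    print(p,f(p).reshape(-1,2).round(1).tolist())
    for n,q in dict(plug=(0,120,87),top=(0,120,150),fg=pan(-115,0,19),press=pan(-140,55,3)).items(): print(n,U(p,q).round(1),proj('top',U(p,q)).round(1),proj('side',U(p,q)).round(1))
    # wing ends: top view ends and side view top ridge
    e=[T(650,245),T(603,345)];P=[onz('top',*q,148) for q in e];print('wing top',P, (P[0]+P[1])/2)
    d=P[0]-P[1];print('angle',np.arctan2(-d[0],d[1])-p[2])
    e=[D(545,128),D(603,187)];P=[onz('side',*q,146) for q in e];d=P[0]-P[1];print('side wing',P,np.arctan2(-d[0],d[1])-p[2])
    m=[T(520,320),T(729,294)];P=[onz('top',*q,121) for q in m];print('marks',P,(P[0]+P[1])/2);d=P[0]-P[1];print(np.arctan2(-d[0],d[1]))
    tr=[(625,168),(715,178),(712,286),(621,278)];P=np.array([onz('top',110+a/1.951,120+b/1.951,25) for a,b in tr]);print(P.round(0).tolist(),P.mean(0))
E
python3 fit2.py
```

```text
[5.64623835e+02 2.10096522e+01 1.36157051e-01] [[-0.7, -0.5], [-1.7, 1.9], [-0.3, 0.8], [-0.6, -0.1], [-1.2, -0.7], [0.8, -0.6], [-1.4, -0.6], [-1.0, 0.7], [-0.6, 0.3], [0.6, -0.5], [0.3, -1.4], [0.1, -0.4], [0.9, -0.2], [1.2, -1.0], [2.1, -1.8]]
plug [548.3 139.9  87. ] [256.3 206.1] [287.3 226.8]
top [548.3 139.9 150. ] [252.6 202. ] [286.2 207.3]
fg [547.5 -52.  137.1] [334.8 205.3] [331.2 168. ]
press [513.5  -1.1 124.2] [312.8 219.8] [331.8 187.6]
wing top [array([569.59504766, -60.50186   , 148.        ]), array([529.87327283, -43.06591406, 148.        ])] [549.73416025 -51.78388703 148.        ]
angle -2.1205817586662414
side wing [array([569.81118801, -58.92788892, 146.        ]), array([528.17227295, -38.54925403, 146.        ])] -2.1620957382256183
marks [array([542.7996019 , -10.60574572, 121.        ]), array([555.41011266, -93.49298089, 121.        ])] [549.10485728 -52.04936331 121.        ]
0.15098274911130055
[[569.0, -306.0, 25.0], [559.0, -428.0, 25.0], [415.0, -420.0, 25.0], [423.0, -299.0, 25.0]] [ 491.29516741 -363.05989098   25.        ]
```

play_rows --motion '[[[0, 0, 0], [0, 0, 5.65]], [[0, 0, 0], [0, 0, 5.65]], [[-32, -25.5, 0], [0, 0, 0]], [[-32, -25.5, 0], [0, 0, 0]], [[-32, -25.5, 0], [0, 0, 0]], [[-32, -25.5, 0], [0, 0, 0]], [[-32, -25.5, 0], [0, 0, 0]], [[-32, -25.5, 0], [0, 0, 0]], [[-32, -25.5, 0], [0, 0, 0]], [[-32, -25.5, 0], [0, 0, 0]], [[-32, -25.5, 0], [0, 0, 0]], [[-32, -25.5, 0], [0, 0, 0]], [[-32, -25.5, 0], [0, 0, 0]], [[-32, -25.5, 0], [0, 0, 0]], [[-32, -25.5, 0], [0, 0, 0]], [[-32, -25.5, 0], [0, 0, 0]], [[-32, -25.5, 0], [0, 0, 0]], [[-32, -25.5, 0], [0, 0, 0]], [[-32, -25.5, 0], [0, 0, 0]], [[-32, -25.5, 0], [0, 0, 0]]]' --fingers 60 --squeeze 60

```text
time_s: 2.57
eef_pos: [548.2, 142.0, 231.3]
ee_rot: [-0.0, 0.755, -0.655, 0.0]
force: [0.6, 0.0, 0.3]
grip_width: 0.707
```

play_rows --motion '[[[2, 0, 18], [0, 0, 0]], [[0, 0, 18], [0, 0, 0]], [[0, 0, 18], [0, 0, 0]], [[0, 0, 18], [0, 0, 0]], [[0, 0, 18], [0, 0, 0]], [[0, 0, 17], [0, 0, 0]], [[0, 0, 0], [0, 0, 0]], [[0, 0, 0], [0, 0, 0]]]'

```text
time_s: 3.23
eef_pos: [547.7, 137.8, 124.2]
ee_rot: [0.0, 0.755, -0.655, -0.0]
force: [0.6, -0.1, 0.5]
grip_width: 0.699
```

```bash
python3 - <<'E'
from h import *
s=snap('side','s1');t=snap('top','t1')
a=cv2.resize(s[170:270,220:353],(400,300),interpolation=2);b=cv2.resize(t[150:250,190:323],(400,300),interpolation=2)
cv2.imwrite('pics/v5.png',np.hstack([a,b])[:,:,::-1]);s=ctrl.sense();print(s['eef_pos'],s['force'])
E
```

```text
[548.51940151 137.9002976  125.56744098] [-0.52556897 -0.79631365  0.68772467]
```

View pics/v5.png

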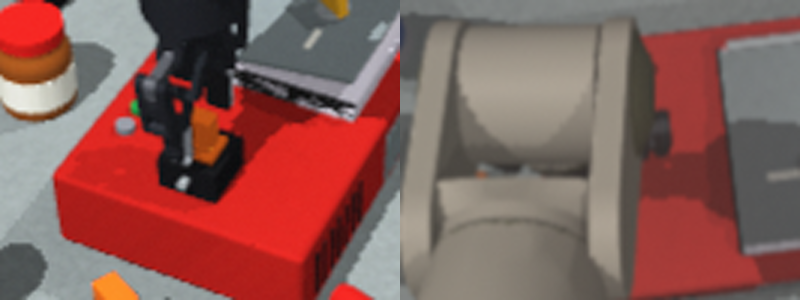

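play_rows --motion '[[[0, 0, 0], [0, 0, 0]], [[0, 0, 0], [0, 0, 0]], [[0, 0, 0], [0, 0, 0]], [[0, 0, 0], [0, 0, 0]], [[0, 0, 0], [0, 0, 0]], [[0, 0, 0], [0, 0, 0]], [[0, 0, 0], [0, 0, 0]], [[0, 0, 0], [0, 0, 0]]]' --fingers 0 --squeeze 80

```text
time_s: 4.0
eef_pos: [548.0, 138.5, 125.0]
ee_rot: [-0.001, 0.755, -0.655, -0.0]
force: [-2.1, 5.0, 4.9]
grip_width: 0.174
```

play_rows --motion '[[[0, 0, -3], [0, 0, 0]], [[0, 0, -3], [0, 0, 0]], [[0, 0, -3], [0, 0, 0]], [[0, 0, -4], [0, 0, 0]], [[0, 0, -5], [0, 0, 0]], [[0, 0, -6], [0, 0, 0]], [[0, 0, -8], [0, 0, 0]], [[0, 0, -10], [0, 0, 0]], [[0, 0, -10], [0, 0, 0]], [[0, 0, -10], [0, 0, 0]], [[0, 0, -15], [0, 0, 0]], [[0, 0, -15], [0, 0, 0]], [[0, 0, -10], [0, 0, 0]], [[0, 0, 0], [0, 0, 0]]]'

```text
time_s: 5.17
eef_pos: [548.8, 137.7, 229.1]
ee_rot: [-0.001, 0.755, -0.655, 0.002]
force: [0.6, 0.2, -1.0]
grip_width: 0.168
```

```bash
python3 - <<'E'
from h import *
s=snap('side','s2')
cv2.imwrite('pics/v6.png',cv2.resize(s[130:250,220:380],(640,480),interpolation=2)[:,:,::-1]);s=ctrl.sense();print(s['eef_pos'],s['force'],s['grip_width'])
E
```

```text
[548.25316738 137.77205921 227.40645895] [ 0.04361139 -0.78273926 -0.26969256] 0.17004213297276513
```

View pics/v6.png

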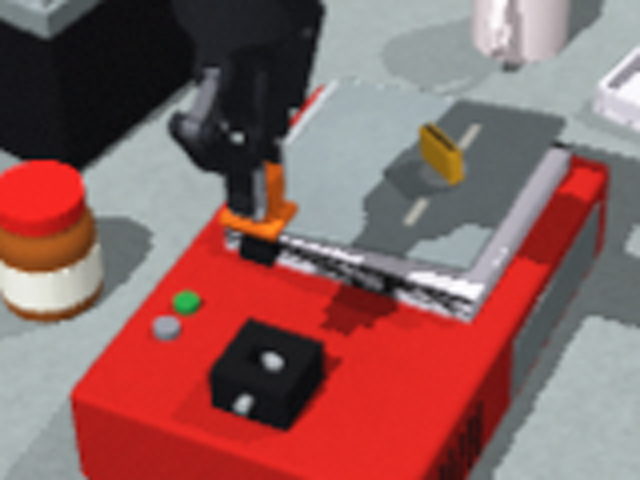

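play_rows --motion '[[[15, 4.2, 0], [0, 0, 0]], [[25, 7.1, 0], [0, 0, 0]], [[35, 9.9, 0], [0, 0, 0]], [[35, 9.9, 0], [0, 0, 0]], [[35, 9.9, 0], [0, 0, 0]], [[35, 9.9, 0], [0, 0, 0]], [[35, 9.9, 0], [0, 0, 0]], [[35, 9.9, 0], [0, 0, 0]], [[35, 9.9, 0], [0, 0, 0]], [[35, 9.9, 0], [0, 0, 0]], [[35, 9.9, 0], [0, 0, 0]], [[35, 9.9, 0], [0, 0, 0]], [[35, 9.9, 0], [0, 0, 0]], [[35, 9.9, 0], [0, 0, 0]], [[15, 4.2, 0], [0, 0, 0]], [[11, 3.2, 0], [0, 0, 0]], [[0, 0, 0], [0, 0, 0]]]'

```text
time_s: 6.63
eef_pos: [479.6, -364.1, 225.2]
ee_rot: [0.0, 0.755, -0.656, -0.001]
force: [-0.4, 0.4, -1.3]
grip_width: 0.168
```

```bash
python3 - <<'E'
from h import *
s=ctrl.sense();print(s['eef_pos'],s['grip_width'],s['time_s'],s['joints'])
t=snap('top','t3');s=snap('side','s3')
a=cv2.resize(s[60:210,320:480],(400,375),interpolation=2);b=cv2.resize(t[160:310,400:560],(400,375),interpolation=2)
cv2.imwrite('pics/v7.png',np.hstack([a,b])[:,:,::-1])
E
```

```text
[ 479.60923868 -364.12330251  225.17454237] 0.16782023705628746 6.6333 [-8.43594705e-01  4.90358236e-01  1.25646594e+00 -3.03766861e-04
  1.39623698e+00  5.87668351e-01]
```

View pics/v7.png

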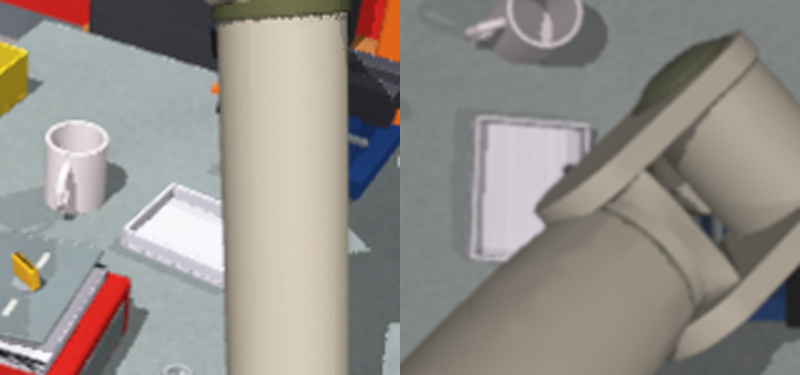

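play_rows --motion '[[[0, 0, 15], [0, 0, 0]], [[0, 0, 25], [0, 0, 0]], [[0, 0, 25], [0, 0, 0]], [[0, 0, 25], [0, 0, 0]], [[0, 0, 25], [0, 0, 0]], [[0, 0, 20], [0, 0, 0]], [[0, 0, 15], [0, 0, 0]], [[0, 0, 10], [0, 0, 0]], [[0, 0, 8], [0, 0, 0]], [[0, 0, 5], [0, 0, 0]], [[0, 0, 4], [0, 0, 0]], [[0, 0, 2], [0, 0, 0]], [[0, 0, 0], [0, 0, 0]], [[0, 0, 0], [0, 0, 0]]]'

```text
time_s: 7.9
eef_pos: [480.5, -362.9, 47.8]
ee_rot: [0.0, 0.755, -0.655, 0.0]
force: [0.1, -0.7, -1.4]
grip_width: 0.171
```

play_rows --motion '[[[0, 0, 1.5], [0, 0, 0]], [[0, 0, 1.5], [0, 0, 0]], [[0, 0, 1], [0, 0, 0]], [[0, 0, 0], [0, 0, 0]], [[0, 0, 0], [0, 0, 0]]]'

```text
time_s: 8.32
eef_pos: [480.3, -362.7, 43.3]
ee_rot: [-0.0, 0.755, -0.655, -0.0]
force: [-0.1, -0.5, -0.3]
grip_width: 0.173
```

play_rows --motion '[[[0, 0, 1], [0, 0, 0]], [[0, 0, 1], [0, 0, 0]], [[0, 0, 0], [0, 0, 0]], [[0, 0, 0], [0, 0, 0]]]'

```text
time_s: 8.65
eef_pos: [480.5, -362.8, 41.9]
ee_rot: [0.0, 0.755, -0.655, 0.0]
force: [-1.3, 2.0, 5.8]
grip_width: 0.164
```

play_rows --motion '[[[0, 0, 0], [0, 0, 0]], [[0, 0, 0], [0, 0, 0]], [[0, 0, 0], [0, 0, 0]], [[0, 0, 0], [0, 0, 0]], [[0, 0, 0], [0, 0, 0]], [[0, 0, -5], [0, 0, 0]], [[0, 0, -15], [0, 0, 0]], [[0, 0, -30], [0, 0, 0]], [[0, 0, -40], [0, 0, 0]], [[0, 0, -40], [0, 0, 0]], [[0, 0, -30], [0, 0, 0]], [[0, 0, -30], [0, 0, 0]], [[0, 0, 0], [0, 0, 0]]]' --fingers 45

```text
time_s: 9.73
eef_pos: [481.6, -364.0, 238.3]
ee_rot: [0.001, 0.755, -0.655, 0.005]
force: [0.6, -0.1, 0.7]
grip_width: 0.527
```

play_rows --motion '[[[0, 0, 0], [0, 0, -7.1]], [[0, 0, 0], [0, 0, -7.1]], [[0, 0, 0], [0, 0, -7.1]], [[0, 0, 0], [0, 0, -7.1]], [[0, 0, 0], [0, 0, -7.1]], [[0, 0, 0], [0, 0, -7.1]], [[0, 0, 0], [0, 0, -7.1]], [[0, 0, 0], [0, 0, -7.1]], [[0, 0, 0], [0, 0, -7.1]], [[0, 0, 0], [0, 0, -7.1]], [[0, 0, 0], [0, 0, -7.1]], [[0, 0, 0], [0, 0, -7.1]], [[0, 0, 0], [0, 0, -7.1]], [[0, 0, 0], [0, 0, -7.1]], [[0, 0, 0], [0, 0, -7.1]], [[0, 0, 0], [0, 0, -7.1]], [[0, 0, 0], [0, 0, -7.1]], [[0, 0, 0], [0, 0, -7.1]], [[0, 0, 0], [0, 0, -7.1]], [[0, 0, 0], [0, 0, -7.1]]]'

```text
time_s: 11.4
eef_pos: [480.3, -362.6, 231.2]
ee_rot: [-0.0, 0.864, 0.503, -0.0]
force: [0.4, 0.6, 0.2]
grip_width: 0.529
```

```bash
cat >> h.py <<'E'
from scipy.spatial.transform import Rotation as Ro
def st():
    s=ctrl.sense();q=np.array(s['ee_rot']);R=Ro.from_quat(np.r_[q[1:],q[0]]).as_matrix()
    print('t',s['time_s'],'pos',s['eef_pos'].round(1),'xang',round(np.degrees(np.arctan2(R[1,0],R[0,0])),1),'F',s['force'].round(1),'T',s['wrist_torque'].round(2),'g',round(s['grip_width']*85.4,1),s['joints'].round(2));return s['eef_pos'],R
E
python3 - <<'E'
from h import *
p,R=st();print(R.T@(np.array([548.5,-52,p[2]])-p))
snap('side','s4')
print([(d['position'][0]*640,d['position'][1]*400,d['p']) for d in ctrl.spot_in('side','plug')])
cv2.imwrite('pics/v8.png',cv2.resize(cv2.imread('pics/s4.png')[80:230,310:470],(640,600),interpolation=2))
E
```

```text
t 11.4 pos [ 480.3 -362.6  231.2] xang 60.5 F [0.4 0.6 0.2] T [0.01 0.01 0.03] g 45.2 [-0.84  0.49  1.25  0.    1.41 -1.9 ]
[ 3.03850728e+02 -9.37380636e+01  5.47970816e-02]
[(259.904, 276.12, 0.68), (324.608, 302.32, 0.62), (401.984, 147.2, 0.51)]
```

View pics/v8.png

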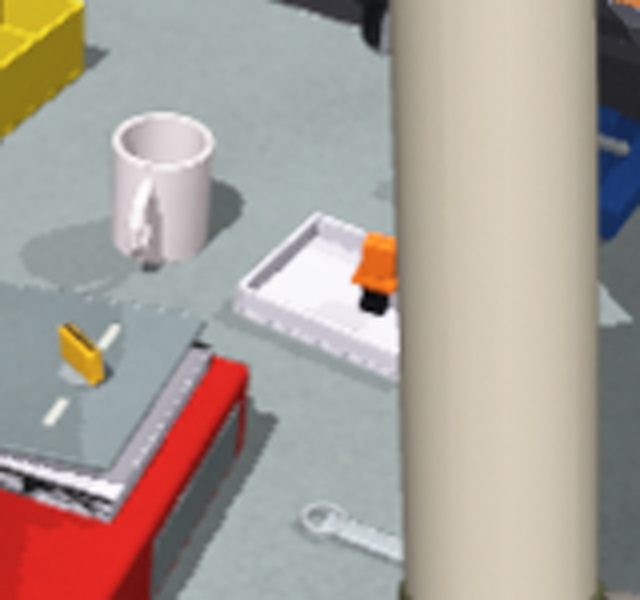

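play_rows --motion '[[[0, 0, 0], [0, 0, -4.5]], [[20, -3.8, 0], [0, 0, 0]], [[32, -6.1, 0], [0, 0, 0]], [[32, -6.1, 0], [0, 0, 0]], [[32, -6.1, 0], [0, 0, 0]], [[32, -6.1, 0], [0, 0, 0]], [[32, -6.1, 0], [0, 0, 0]], [[32, -6.1, 0], [0, 0, 0]], [[32, -6.1, 0], [0, 0, 0]], [[32, -6.1, 0], [0, 0, 0]], [[32, -6.1, 0], [0, 0, 0]], [[8.3, -1.9, 0], [0, 0, 0]], [[0, 0, 0], [5.8, -3.8, 0]], [[0, 0, 0], [0, 0, 0]], [[0, 0, 0], [0, 0, 0]]]'

```text
time_s: 12.75
eef_pos: [561.7, -51.1, 230.5]
ee_rot: [-0.025, 0.844, 0.533, -0.055]
force: [-0.4, 0.6, -0.5]
grip_width: 0.528
```

```bash
python3 - <<'E'
from h import *
p,R=st();print(R.T@(np.array([547.3,-52,130.5])-p));print('tool z',R[:,2].round(3),'want',[-.1197*np.cos(.142),-.1197*np.sin(.142),-.993])
E
```

```text
t 12.75 pos [561.7 -51.1 230.5] xang 64.7 F [-0.4  0.6 -0.5] T [ 0.02 -0.09 -0.01] g 45.1 [-0.28  0.47  1.28 -0.05  1.5  -1.4 ]
[ -0.37566091  -2.55956242 100.98131608]
tool z [-0.119 -0.016 -0.993] want [np.float64(-0.11849521108964745), np.float64(-0.01694033496775946), -0.993]
```

play_rows --motion '[[[0, -2.5, 15], [0, 0, 0]], [[0, 0, 20], [0, 0, 0]], [[0, 0, 20], [0, 0, 0]], [[0, 0, 15], [0, 0, 0]], [[0, 0, 10], [0, 0, 0]], [[0, 0, 10], [0, 0, 0]], [[0, 0, 6], [0, 0, 0]], [[0, 0, 4], [0, 0, 0]], [[0, 0, 0], [0, 0, 0]], [[0, 0, 0], [0, 0, 0]]]'

```text
time_s: 13.58
eef_pos: [547.3, -51.6, 132.7]
ee_rot: [-0.025, 0.844, 0.533, -0.055]
force: [-0.6, -0.0, 0.2]
grip_width: 0.525
```

```bash
python3 - <<'E'
from h import *
st();s=snap('side','s5')
cv2.imwrite('pics/v9.png',cv2.resize(s[120:230,270:400],(709,600),interpolation=2)[:,:,::-1])
E
```

```text
t 13.5833 pos [547.3 -51.6 132.7] xang 64.8 F [-0.6 -0.   0.2] T [-0.01 -0.09 -0.02] g 44.9 [-0.28  0.52  1.46 -0.05  1.27 -1.39]
```

View pics/v9.png

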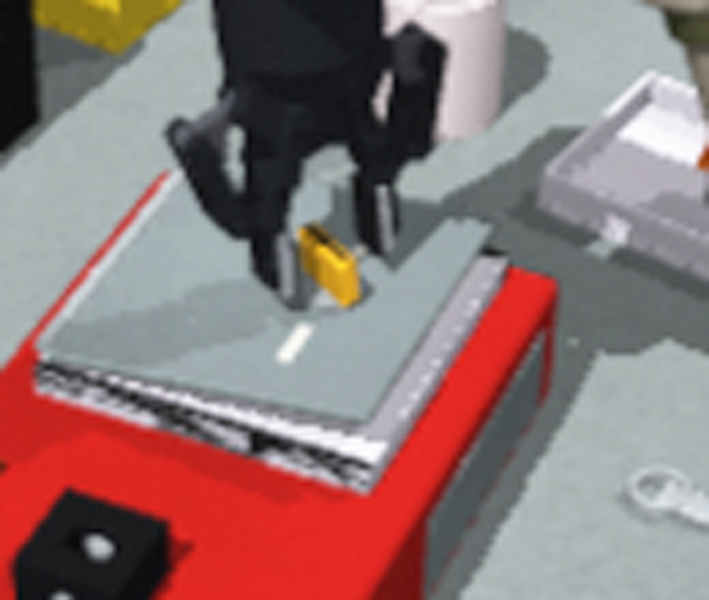

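play_rows --motion '[[[0, 0, 0], [0, 0, 0]], [[0, 0, 0], [0, 0, 0]], [[0, 0, 0], [0, 0, 0]], [[0, 0, 0], [0, 0, 0]], [[0, 0, 0], [0, 0, 0]], [[0, 0, 0], [0, 0, 0]]]' --fingers 0 --squeeze 30

```text
time_s: 14.13
eef_pos: [547.1, -51.9, 132.6]
ee_rot: [-0.025, 0.844, 0.533, -0.055]
force: [-1.7, -3.5, 4.4]
grip_width: 0.104
```

```bash
python3 -c "
from h import *
st()"
```

```text
t 14.1333 pos [547.1 -51.9 132.6] xang 64.8 F [-1.7 -3.5  4.4] T [-0.56  0.18 -0.02] g 8.8 [-0.28  0.52  1.46 -0.05  1.27 -1.39]
```

play_rows --motion '[[[0, 0, -1.5], [0, 0, 0]], [[0, 0, 0], [0, 0, 5]], [[0, 0, 0], [0, 0, 6.5]], [[0, 0, 0], [0, 0, 6.5]], [[0, 0, 0], [0, 0, 6.5]], [[0, 0, 0], [0, 0, 6.5]], [[0, 0, 0], [0, 0, 6.5]], [[0, 0, 0], [0, 0, 6.5]], [[0, 0, 0], [0, 0, 6.5]], [[0, 0, 0], [0, 0, 6]], [[0, 0, 0], [0, 0, 0]], [[0, 0, 0], [0, 0, 0]]]'

```text
time_s: 15.13
eef_pos: [547.4, -51.5, 132.8]
ee_rot: [0.004, 0.996, 0.07, -0.06]
force: [4.0, -3.7, -8.4]
grip_width: 0.106
```

```bash
python3 -c "
from h import *
st();snap('side','s6')"
```

```text
t 15.1333 pos [547.4 -51.5 132.8] xang 8.1 F [ 4.  -3.7 -8.4] T [-0.54 -0.92  0.  ] g 9.0 [-0.28  0.52  1.46 -0.05  1.27 -0.41]
```

play_rows --motion '[[[0, 0, 0], [0, 0, 0]], [[0, 0, 0], [0, 0, 0]], [[0, 0, 0], [0, 0, 0]], [[0, 0, 0], [0, 0, 0]], [[0, 0, -10], [0, 0, 0]], [[0, 0, -25], [0, 0, 0]], [[0, 0, -30], [0, 0, 0]], [[0, 0, -20], [0, 0, 0]], [[0, 0, 0], [0, 0, 0]]]' --fingers 40

```text
time_s: 15.93
eef_pos: [559.1, -50.3, 223.4]
ee_rot: [0.005, 0.996, 0.071, -0.056]
force: [0.3, -0.2, 0.6]
grip_width: 0.471
```

```bash
python3 - <<'E'
from h import *
st();s=snap('side','s7')
cv2.imwrite('pics/v10.png',cv2.resize(s[120:230,270:400],(709,600),interpolation=2)[:,:,::-1])
E
```

```text
t 15.9333 pos [559.1 -50.3 223.4] xang 8.1 F [ 0.3 -0.2  0.6] T [ 0.01 -0.08  0.03] g 40.2 [-0.28  0.46  1.31 -0.05  1.47 -0.41]
```

View pics/v10.png

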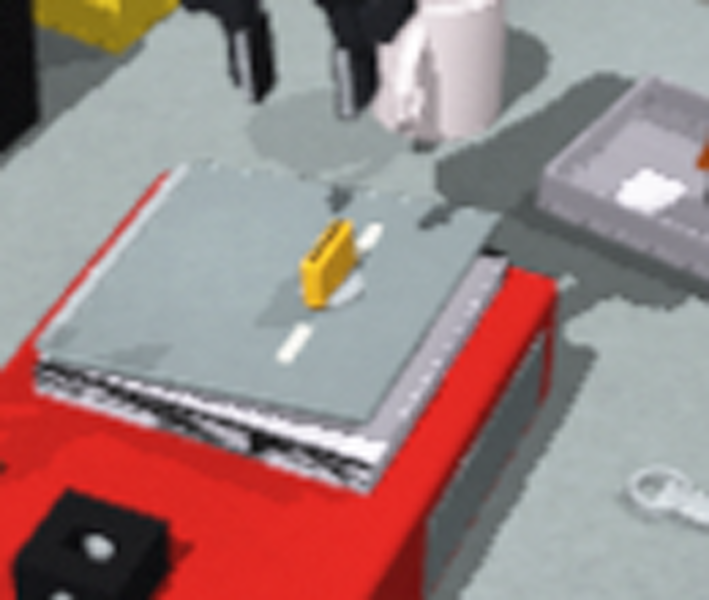

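play_rows --motion '[[[0, 0, 0], [0, 6.9, 0]], [[-13, -18, 0], [0, 0, 0]], [[-13, -18, 0], [0, 0, 0]], [[-13.5, -18.8, 0], [0, 0, 0]], [[0, 0, 25], [0, 0, 0]], [[0, 0, 25], [0, 0, 0]], [[0, 0, 20], [0, 0, 0]], [[0, 0, 0], [0, 0, 0]], [[0, 0, 0], [0, 0, 0]]]' --fingers 0

```text
time_s: 16.73
eef_pos: [509.9, -1.3, 147.8]
ee_rot: [-0.001, 0.997, 0.071, -0.001]
force: [0.2, -0.7, 1.1]
grip_width: -0.001
```

```bash
python3 - <<'E'
from h import *
p,R=st();print(R[:,2])
E
```

```text
t 16.7333 pos [509.9  -1.3 147.8] xang 8.1 F [ 0.2 -0.7  1.1] T [ 0.02  0.03 -0.01] g -0.1 [-0.23  0.36  1.66  0.    1.12 -0.37]
[-0.00296532  0.00106222 -0.99999504]
```

Press down to just short of the flush height, gently.

play_rows --motion '[[[0, 0, 10], [0, 0, 0]], [[0, 0, 8], [0, 0, 0]], [[0, 0, 5], [0, 0, 0]], [[0, 0, 4], [0, 0, 0]], [[0, 0, 4], [0, 0, 0]], [[0, 0, 4], [0, 0, 0]], [[0, 0, 3], [0, 0, 0]], [[0, 0, 0], [0, 0, 0]], [[0, 0, 0], [0, 0, 0]]]'

```text
time_s: 17.48
eef_pos: [510.3, -1.5, 110.3]
ee_rot: [-0.0, 0.997, 0.071, -0.001]
force: [-4.2, -0.8, 5.0]
grip_width: 0.003
```

play_rows --motion '[[[0, 0, 1], [0, 0, 0]], [[0, 0, 1], [0, 0, 0]], [[0, 0, 1], [0, 0, 0]], [[0, 0, 0], [0, 0, 0]], [[0, 0, 0], [0, 0, 0]]]'

```text
time_s: 17.9
eef_pos: [510.4, -1.4, 107.6]
ee_rot: [-0.0, 0.997, 0.071, -0.0]
force: [-3.2, 0.3, 6.8]
grip_width: 0.002
```

play_rows --motion '[[[0, 0, 1], [0, 0, 0]], [[0, 0, 0], [0, 0, 0]], [[0, 0, 0], [0, 0, 0]], [[0, 0, 0], [0, 0, 0]]]'

```text
time_s: 18.23
eef_pos: [510.5, -1.4, 107.5]
ee_rot: [-0.0, 0.997, 0.071, -0.0]
force: [-7.0, -0.0, 14.5]
grip_width: -0.001
```

play_rows --motion '[[[0, 0, 0.3], [0, 0, 0]], [[0, 0, 0], [0, 0, 0]], [[0, 0, 0], [0, 0, 0]], [[0, 0, 0], [0, 0, 0]], [[0, 0, 0], [0, 0, 0]], [[0, 0, 0], [0, 0, 0]]]'

```text
time_s: 18.73
eef_pos: [510.5, -1.4, 107.4]
ee_rot: [0.0, 0.997, 0.071, 0.0]
force: [-8.5, -0.1, 17.4]
grip_width: 0.001
```

```bash
python3 - <<'E'
from h import *
st();s=snap('side','s8')
cv2.imwrite('pics/v11.png',cv2.resize(s[100:230,270:430],(738,600),interpolation=2)[:,:,::-1])
E
```

```text
t 18.7333 pos [510.5  -1.4 107.4] xang 8.1 F [-8.5 -0.1 17.4] T [-0.01  1.44 -0.02] g 0.1 [-0.23  0.42  1.7   0.    1.02 -0.37]
```

View pics/v11.png

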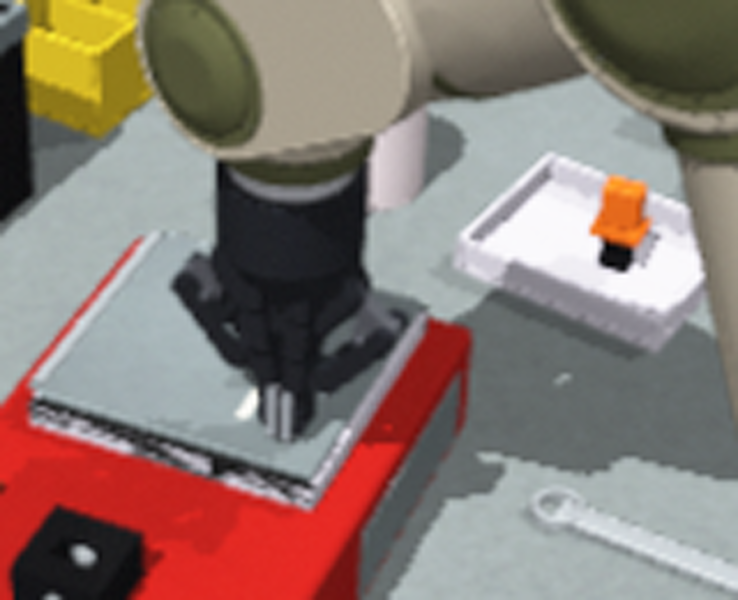

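```bash
python3 -c "
from rig import ctrl
print(ctrl.finish_job())"
```

```text
the job is handed in; nothing more can be done
None
```

I finished every step and handed the job in at about 18.8 s, well inside the 69 s limit. `finish_job` gives no verdict, so I don't know how it was judged.

- **Plug:** I pulled it straight up out of the socket and lowered it into the tray until it touched the floor at about 6 N, then let go. The last picture shows it standing upright in the tray.
- **Fastener:** I turned it about 57° clockwise while the panel was still ajar. A picture taken after I let go showed the wing along the white marks, within roughly 3° by eye. The gripper hides it in the last picture.
- **Panel:** I pressed it at the `panel_press` spot with the fingers shut. The fingertips stopped at 107.4 mm, where 107.5 mm is expected for flush, and kept pushing down at about 17 N. The panel looks flush in the last picture.
- **Bystanders:** the arm's path did not come near the spray can or the mug, but I took no measurement of either at the end.

Two things did not go cleanly. My first fit of the unit's outline was poor, so I replaced it with a corner-point fit that was good to 1–3 pixels. There is also a sideways force of about 8 N at the pressing point, though the fingertips were not sliding.

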